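# Find the key that still snaps and fit its guard collar

## Task

Three of the four keys on the autosampler's control deck are worn and stay soft; one is sound: it snaps over and then stays in. Press the keys slowly and gently, one after another, until you feel the one that snaps, and let go of it; then set the guard collar round that key's bezel, flat on the deck. Do not disturb the jar, the beaker or the vial rack.

Things in the scene. Friction and masses are not known exactly. Their poses are not given: they have to be found in the camera images.
- deck: White low control deck standing on the bench, 120 (x) x 370 (y) x 40 mm high, fixed; carries the four key pods in a row along its y, 84 mm apart, each up to 12 mm off the middle line. Origin: centre of its underside, z up; its flat top is 40 mm above the origin.
- pod_a: One of four alike key pods, fixed on the deck; which pod sits at which of the four places changes. Black round bezel 38 mm across and 12 mm high with a light grey round cap, 22 mm across, in its middle. Origin: centre of the bezel's underside, on the deck's top; z up. At rest the cap's top is 21.5 to 29.5 mm above the origin: the stems stand at different heights, not given by this pose.
- pod_b: One of four alike key pods, fixed on the deck; which pod sits at which of the four places changes. Black round bezel 38 mm across and 12 mm high with a light grey round cap, 22 mm across, in its middle. Origin: centre of the bezel's underside, on the deck's top; z up. At rest the cap's top is 21.5 to 29.5 mm above the origin: the stems stand at different heights, not given by this pose.
- pod_c: One of four alike key pods, fixed on the deck; which pod sits at which of the four places changes. Black round bezel 38 mm across and 12 mm high with a light grey round cap, 22 mm across, in its middle. Origin: centre of the bezel's underside, on the deck's top; z up. At rest the cap's top is 21.5 to 29.5 mm above the origin: the stems stand at different heights, not given by this pose.
- pod_d: One of four alike key pods, fixed on the deck; which pod sits at which of the four places changes. Black round bezel 38 mm across and 12 mm high with a light grey round cap, 22 mm across, in its middle. Origin: centre of the bezel's underside, on the deck's top; z up. At rest the cap's top is 21.5 to 29.5 mm above the origin: the stems stand at different heights, not given by this pose.
- key_a (a joint): How far the cap of pod_a is pushed in on its stem, m: 0 up, 0.0065 at its hard stop. It takes 1.5 to 2 N to start moving. A sound key resists up to about 6 N at 1.6 mm, then snaps over: the resistance vanishes, the cap drops away and by itself stays in at about 0.0057. A worn key has no such fall: its resistance only climbs steadily, by 0.2 to 0.7 N per mm, to the hard stop, and it springs back up when let go. Pushing any pod or key with more than 15 N damages it.
- key_b (a joint): How far the cap of pod_b is pushed in on its stem, m: 0 up, 0.0065 at its hard stop. It takes 1.5 to 2 N to start moving. A sound key resists up to about 6 N at 1.6 mm, then snaps over: the resistance vanishes, the cap drops away and by itself stays in at about 0.0057. A worn key has no such fall: its resistance only climbs steadily, by 0.2 to 0.7 N per mm, to the hard stop, and it springs back up when let go. Pushing any pod or key with more than 15 N damages it.
- key_c (a joint): How far the cap of pod_c is pushed in on its stem, m: 0 up, 0.0065 at its hard stop. It takes 1.5 to 2 N to start moving. A sound key resists up to about 6 N at 1.6 mm, then snaps over: the resistance vanishes, the cap drops away and by itself stays in at about 0.0057. A worn key has no such fall: its resistance only climbs steadily, by 0.2 to 0.7 N per mm, to the hard stop, and it springs back up when let go. Pushing any pod or key with more than 15 N damages it.
- key_d (a joint): How far the cap of pod_d is pushed in on its stem, m: 0 up, 0.0065 at its hard stop. It takes 1.5 to 2 N to start moving. A sound key resists up to about 6 N at 1.6 mm, then snaps over: the resistance vanishes, the cap drops away and by itself stays in at about 0.0057. A worn key has no such fall: its resistance only climbs steadily, by 0.2 to 0.7 N per mm, to the hard stop, and it springs back up when let go. Pushing any pod or key with more than 15 N damages it.
- collar: Plain aluminium guard collar, an open ring 52 mm outside diameter, 44 mm inside, 24 mm tall, 40 to 85 g, lying flat on the bench in front of the deck. Origin: centre of its underside, z along its axis (up). It goes loosely round a pod's bezel (3 mm play all round) and rests on the deck's top.
- jar: Bystander: amber jar with white cap, 56 mm across, 85 mm tall. Origin: centre of its underside.
- beaker: Bystander: glass beaker, 68 mm across, 85 mm tall. Origin: centre of its underside.
- rack: Bystander: grey vial rack, 70 x 110 mm, with blue-capped vials up to 51 mm high. Origin: centre of its underside.
Things that resemble listed ones, but are neither listed nor needed, are in the scene too. What is shaped like the collar but yellow is not meant.

How it is judged:
By the outcome, as a careful person would: the job done as asked, in the order asked, and still so for the second after the job is handed in, with the robot touching nothing.
It also fails if it takes over 72 s, if anything falls off the work surface, if the arm or the gripper's body presses on something with over 40 N, if the wrist force passes 120 N, or if a joint passes its speed limit or range.

## Robot

A 6-joint arm with a two-finger parallel gripper is mounted at the origin on the work surface. World frame = base frame: x ahead of the robot, y to its left, z up, the work surface at z = 0. Lengths are in m, angles in rad, forces in N, time in s.
With the tool pointing down it reaches from about 0.275 to 0.875 m from the base axis. Payload 12.5 kg.
Tool frame: the origin (TCP) lies on the centre line of the jaws, within the pads' length; the fingertips stand 8 mm ahead of it and the grasp point (between the pads) lies 11 mm behind it; z points along the fingers, y is the direction in which the jaws open and shut (so a half turn about z gives the same grasp; the last joint's range is limited). The gripper opens to 85 mm and grips with 20 to 120 N. Pads are 22 mm wide; open, the fingers measure 114 mm over their backs; the gripper's body (76 mm by 85 mm) begins 54 mm behind the grasp point. The pads swing forward as they close: fully open they stand 13 mm farther back than shut.
Start: joints at [1.211, 0.351, 1.652, -0, 1.139, -0.085], TCP at [0.149, 0.529, 0.214] pointing down, gripper open.
Joint ranges: [-2.75, 2.75], [-0.79, 2.1], [0.01, 2.65], [-1.57, 4.71], [0.07, 3.14], [-2.87, 2.87]. Speed limits (rad/s): [2.22, 2.22, 2.79, 3.14, 3.14, 3.14].

## Interface

Orientations are given as a 3x3 rotation matrix whose columns are the frame's x, y, z axes.
In Python, from bench import bot gives the robot as it stands.
- The arm moves only by the shell command python3 -m inch 'ROWS' [FORCE]. ROWS is JSON, a list that holds one entry, the list of rows, each a list of 5 numbers: the finger opening in m, from 0 to 0.0854, then the shift along the tool's x, y, z in m, then the turn about the tool's z in rad. A call has 1 to 10 rows; each row shifts and turns the commanded pose from where the row before left it, along the tool's axes as they then stand; what a row does not reach is not made up. A row lasts 1/12 s, in which the tool goes at most 41.7 mm and 7.16 degrees, less where a joint would pass 70% of its speed; a pose out of reach is approached as far as the arm can. A call with a gripper value outside its range is refused whole. The fingers move at their own pace and stop on an object; FORCE is the grip in N (left out, the last holds). Time passes only in rows, so rows that do not move let the fingers close. It gives the time, the measured TCP pose, the force and the opening at its end, in the units of the state.
- bot.get_obs(): the state, without advancing time (a new reading comes with each control period).
- bot.snapshot(name): name is "scene" or "side" or "wrist"; returns (picture, depth): 400x640x3 uint8, red, green, blue; 400x640 float32, m along the optical axis (not along the pixel's ray), 0 where there is no reading.
- bot.camera_info(name): a dict with "fx", "fy", "cx", "cy" (pixels), "pose" (4x4, takes a point from camera to world coordinates). Camera axes: x right, y down, z forward; pixel columns grow to the right and rows downward; lengths in m; the calibration is good to about 2 mm. A picture is of the moment at which its call begins: read the wrist's pose just before it. camera_info takes no time and is no camera call; for the wrist camera it gives the pose at the moment of the call.
- bot.finish_job(): hands the job in, once; it reports no verdict.
Trained networks look in the newest picture that a camera, given by its name, has taken for a name from the list of things; names that differ only in an ending like _2 or _b are one class to them, and where a whole thing is asked for, a point or a joint stands for the part that bears it (a point fixed in the world has none). Each returns a list of dicts, best first, with "conf" (0 to 1); they miss things now and then, are a little off and sometimes report something else, mostly with a low value. They report only what shows in the picture. A call takes as long as a camera call. They do not tell look-alikes from the thing itself.
- bot.find_in(label, camera): "centre" ([x, y, z] in m, in world coordinates, good to about 4 mm: the middle of the surface that is visible of it).
- bot.pinpoint(label, camera): "centre" ([x, y, z] in m, in world coordinates, good to about 4 mm: a listed point, or the origin of a listed thing).
The state is a dict: "t": time; "q": joint angles; "dq": joint speeds; "joint_efforts": joint torques, N m; "tool_pos": TCP position; "eef_rot": TCP orientation; "contact_force": force on the tool from outside, world axes, zero at the start; "ft_torque": the same for the moment, N m; "finger_gap": finger opening in m.
Only numpy, scipy, OpenCV 4.12 (cv2) and the standard library are available. Lean on these libraries where they do the work, as an engineer would, in place of code of your own. Each camera call takes 0.05 s, during which the arm holds its last target. There are 200 camera calls.

## Working session

There is one attempt and no reset: what is moved stays moved. The work goes in short steps, Python scripts to look and compute and a shell command to move; the robot and the scene stay as the last step left them, time stands still between calls to the robot, and variables do not carry over. Pictures are saved under pics/ and viewed, about 8 in all and at most 12, crops included, and the job is handed in when it is done.

```bash
ls; mkdir -p pics
python3 - <<'E'
from bench import bot
import cv2,numpy as np
o=bot.get_obs(); print(o['t'],o['tool_pos'],np.round(o['eef_rot'],3).tolist(),o['contact_force'],o['finger_gap'])
ims=[]
for c in ("scene","side"):
    p,d=bot.snapshot(c); cv2.imwrite(f'pics/{c}0.png',p[:,:,::-1]); np.save(f'pics/{c}0.npy',d)
    for l in ("deck","pod_a","collar","jar","beaker","rack"):
        for r in bot.pinpoint(l,c): print(c,l,np.round(r['centre'],3),round(r['conf'],2))
E
```

```text
pics
0.0 [0.14909543 0.52904322 0.2133634 ] [[-0.962, 0.271, -0.0], [0.271, 0.962, -0.001], [0.0, -0.001, -1.0]] [ 0.57811237 -0.24073847 -0.08898115] 0.08567904060664369
scene deck [ 0.638 -0.024  0.002] 0.62
scene pod_a [ 0.664 -0.15   0.039] 0.82
scene pod_a [0.618 0.096 0.035] 0.78
scene pod_a [0.64  0.016 0.036] 0.73
scene pod_a [ 0.646 -0.07   0.04 ] 0.65
scene collar [0.446 0.201 0.002] 0.8
scene collar [ 0.433  0.105 -0.   ] 0.7
scene collar [0.339 0.15  0.003] 0.7
scene jar [0.528 0.349 0.   ] 0.68
scene beaker [ 0.629 -0.38   0.004] 0.79
scene rack [ 0.448 -0.339  0.   ] 0.72
side deck [ 0.641 -0.028 -0.002] 0.81
side pod_a [ 0.645 -0.065  0.038] 0.69
side pod_a [0.634 0.021 0.041] 0.69
side pod_a [ 0.664 -0.15   0.044] 0.51
side pod_a [0.618 0.1   0.043] 0.49
side collar [ 0.431  0.105 -0.001] 0.63
side collar [ 0.448  0.204 -0.002] 0.57
side collar [0.34  0.153 0.001] 0.53
side jar [0.533 0.346 0.002] 0.56
side beaker [ 0.629 -0.384 -0.003] 0.92
side rack [ 0.447 -0.34   0.002] 0.93
```

View pics/scene0.png

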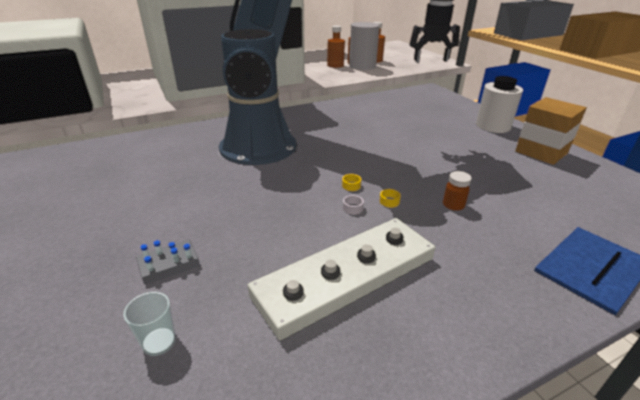

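View pics/side0.png

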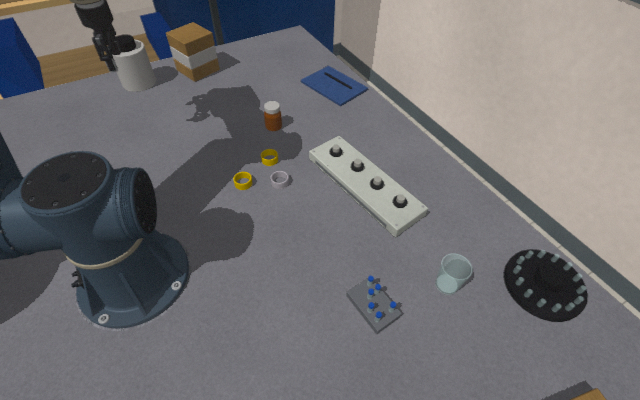

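The grey collar (scene pixel 353,205; side 280,180) is at about (0.432, 0.105). The other two rings are yellow. The jar, beaker and rack are clear of the work area. I'll turn the jaws to lie along world x, which lines the tool axes up with the world, and move to a viewing pose over the deck.

```bash
python3 -m inch '[[[0.04,0,0,0,0.118],[0.04,0,0,0,0.118],[0.04,0,0,0,0.118],[0.04,0,0,0,0.118],[0.04,0,0,0,0.118],[0.04,0,0,0,0.118],[0.04,0,0,0,0.118],[0.04,0,0,0,0.118],[0.04,0,0,0,0.118],[0.04,0,0,0,0.118]]]' 20
python3 -m inch '[[[0,0,0,0,0.117],[0,0,0,0,0],[0,0,0,0,0]]]' 20
python3 -m inch '[[[0,-0.0274,0.0205,-0.0045,0],[0,-0.0274,0.0205,-0.0045,0],[0,-0.0274,0.0205,-0.0045,0],[0,-0.0274,0.0205,-0.0045,0],[0,-0.0274,0.0205,-0.0045,0],[0,-0.0274,0.0205,-0.0045,0],[0,-0.0274,0.0205,-0.0045,0],[0,-0.0274,0.0205,-0.0045,0],[0,-0.0274,0.0205,-0.0045,0],[0,-0.0274,0.0205,-0.0045,0]]]'
python3 -m inch '[[[0,-0.0274,0.0205,-0.0045,0],[0,-0.0274,0.0205,-0.0045,0],[0,-0.0274,0.0205,-0.0045,0],[0,-0.0274,0.0205,-0.0045,0],[0,-0.0274,0.0205,-0.0045,0],[0,-0.0274,0.0205,-0.0045,0],[0,-0.0274,0.0205,-0.0045,0],[0,-0.0274,0.0205,-0.0045,0],[0,-0.0274,0.0205,-0.0045,0],[0,-0.0274,0.0205,-0.0045,0]]]'
python3 -m inch '[[[0,0,0,0,0],[0,0,0,0,0],[0,0,0,0,0]]]'
python3 - <<'E'
from bench import bot
import cv2,numpy as np
o=bot.get_obs(); print(o['t'],o['tool_pos'],np.round(o['eef_rot'],3).tolist(),o['contact_force'],o['finger_gap'])
c="wrist"
K=bot.camera_info(c)
p,d=bot.snapshot(c); cv2.imwrite(f'pics/{c}1.png',p[:,:,::-1]); np.save('pics/w1.npy',d)
print(K['fx'],K['cx'],K['cy'],np.round(K['pose'],3).tolist())
for l in ("deck","pod_a","collar"):
    for r in bot.pinpoint(l,c): print(c,l,np.round(r['centre'],4),round(r['conf'],2))
for l in ("key_a",):
    for r in bot.find_in(l,c): print(c,l,np.round(r['centre'],4),round(r['conf'],2))
E
```

```text
t: 1.53
tool_pos: [0.1492, 0.5294, 0.2139]
eef_rot: [[-0.11, 0.994, 0.0], [0.994, 0.11, 0.0], [0.0, 0.0, -1.0]]
contact_force: [-0.5, 0.4, 0.5]
finger_gap: 0.04
t: 1.78
tool_pos: [0.1492, 0.5293, 0.2139]
eef_rot: [[-0.003, 1.0, -0.0], [1.0, 0.003, -0.0], [-0.0, -0.0, -1.0]]
contact_force: [-0.4, -1.3, -0.4]
finger_gap: 0.0041
t: 2.62
tool_pos: [0.3546, 0.2537, 0.2593]
eef_rot: [[-0.004, 1.0, 0.0], [1.0, 0.004, 0.0], [0.0, 0.0, -1.0]]
contact_force: [0.2, 1.3, 0.3]
finger_gap: -0.0002
t: 3.45
tool_pos: [0.5594, -0.0207, 0.3042]
eef_rot: [[-0.003, 1.0, 0.0], [1.0, 0.003, 0.0], [0.0, 0.0, -1.0]]
contact_force: [-0.0, 0.8, -0.1]
finger_gap: -0.0
t: 3.7
tool_pos: [0.5583, -0.0188, 0.3036]
eef_rot: [[-0.001, 1.0, -0.001], [1.0, 0.001, 0.0], [0.0, -0.001, -1.0]]
contact_force: [-0.0, -0.0, 0.6]
finger_gap: -0.0
3.7 [ 0.55831648 -0.01879714  0.30360637] [[-0.001, 1.0, -0.001], [1.0, 0.001, 0.0], [0.0, -0.001, -1.0]] [-0.01288206 -0.00190146  0.56939642] -1.796851335173518e-05
322.98764340014253 317.4644420368656 199.14402572400775 [[1.0, 0.001, -0.001, 0.558], [0.0, -0.944, -0.329, 0.066], [-0.001, 0.329, -0.944, 0.462], [0.0, 0.0, 0.0, 1.0]]
wrist deck [ 0.6337 -0.0272  0.0025] 0.79
wrist pod_a [ 0.6644 -0.1505  0.0408] 0.75
wrist pod_a [ 0.6439 -0.0693  0.038 ] 0.7
wrist pod_a [0.6182 0.0948 0.0385] 0.62
wrist pod_a [0.6381 0.0144 0.0398] 0.56
wrist collar [ 4.309e-01  1.057e-01 -4.000e-04] 0.84
wrist collar [ 0.3366  0.1504 -0.0049] 0.76
wrist key_a [0.6372 0.0171 0.0673] 0.78
wrist key_a [0.6151 0.099  0.065 ] 0.72
wrist key_a [ 0.6481 -0.0626  0.0675] 0.53
wrist key_a [ 0.6619 -0.1449  0.0641] 0.5
```

View pics/wrist1.png

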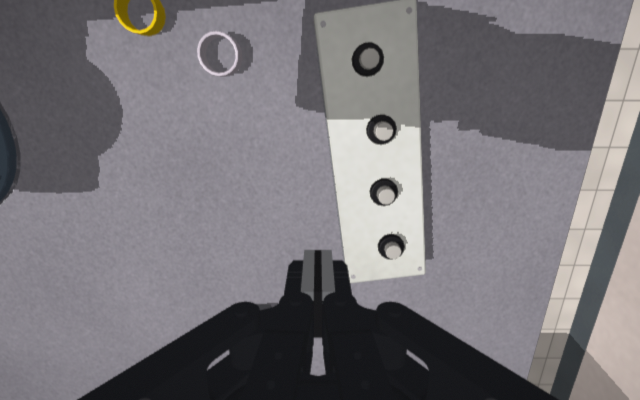

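The wrist view shows the four pods at pixels (368,58), (381,129), (384,192) and (391,246), with the grey collar at (218,53). I'll use depth to refine the cap centres and heights.

```bash
cat > h.py <<'E'
from bench import bot
import numpy as np
def cloud(c,d,pose=None):
    K=bot.camera_info(c); P=np.array(K['pose']) if pose is None else pose
    v,u=np.indices(d.shape); X=np.stack([(u-K['cx'])/K['fx']*d,(v-K['cy'])/K['fy']*d,d,np.ones_like(d)],-1)
    W=(X@P.T)[...,:3]; W[d<=0]=np.nan; return W
E
python3 - <<'E'
from h import *
W=cloud('wrist',np.load('pics/w1.npy')).reshape(-1,3)
for x,y in [(.618,.096),(.638,.015),(.645,-.067),(.664,-.15)]:
    m=np.hypot(W[:,0]-x,W[:,1]-y)<.03; Q=W[m]; dk=Q[np.hypot(Q[:,0]-x,Q[:,1]-y)>.024]
    z0=np.nanmedian(dk[:,2]); zt=np.nanpercentile(Q[:,2],97); T=Q[Q[:,2]>zt-.003]
    print(x,y,'deck',z0.round(4),'top',np.nanmedian(T[:,2]).round(4),len(T),'ctr',((T.min(0)+T.max(0))/2).round(4),T.mean(0).round(4))
x,y=.432,.105
m=(np.hypot(W[:,0]-x,W[:,1]-y)<.04)&(W[:,2]>.018); T=W[m]; print('collar',len(T),((T.min(0)+T.max(0))/2).round(4),T.min(0),T.max(0))
E
```

```text
0.618 0.096 deck 0.0394 top 0.0647 308 ctr [0.6169 0.0975 0.0649] [0.6167 0.097  0.0647]
0.638 0.015 deck 0.0394 top 0.0656 249 ctr [0.6325 0.0098 0.2338] [0.6377 0.0153 0.0696]
0.645 -0.067 deck 0.0395 top 0.0656 205 ctr [ 0.6467 -0.0681  0.0657] [ 0.6466 -0.0678  0.0656]
0.664 -0.15 deck 0.0394 top 0.0631 174 ctr [ 0.6628 -0.1506  0.063 ] [ 0.6628 -0.1499  0.063 ]
collar 493 [0.433  0.1055 0.0218] [0.40735451 0.07970853 0.01802318] [0.45870353 0.13129985 0.02554439]
```

```bash
python3 -m inch '[[[0,0.0043,0.01,0.028,0],[0,0.0043,0.01,0.028,0],[0,0.0043,0.01,0.028,0],[0,0.0043,0.01,0.028,0],[0,0.0043,0.01,0.028,0],[0,0.0043,0.01,0.028,0],[0,0.0043,0.01,0.028,0],[0,0.0043,0.01,0.025,0]]]'
python3 -m inch '[[[0,0,0,0,0],[0,0,0,0,0],[0,0,0,0,0],[0,0,0,0,0]]]'
```

```text
t: 4.62
tool_pos: [0.6386, 0.016, 0.0812]
eef_rot: [[-0.0, 1.0, -0.001], [1.0, 0.0, 0.0], [0.0, -0.001, -1.0]]
contact_force: [-0.3, -0.0, 0.3]
finger_gap: 0.0005
t: 4.95
tool_pos: [0.6392, 0.0151, 0.085]
eef_rot: [[0.001, 1.0, 0.003], [1.0, -0.001, -0.0], [-0.0, 0.003, -1.0]]
contact_force: [0.6, 0.4, 0.5]
finger_gap: -0.0003
```

```bash
python3 -m inch '[[[0,0,0,0.0005,0],[0,0,0,0.0005,0],[0,0,0,0.0005,0],[0,0,0,0.0005,0],[0,0,0,0.0005,0],[0,0,0,0.0005,0]]]' | egrep 'tool|force'
python3 -m inch '[[[0,0,0,0.0005,0],[0,0,0,0.0005,0],[0,0,0,0.0005,0],[0,0,0,0.0005,0],[0,0,0,0.0005,0]]]' | egrep 'tool|force'
python3 -m inch '[[[0,0,0,0.0003,0],[0,0,0,0.0003,0],[0,0,0,0.0003,0]]]' | egrep 'tool|force'
python3 -m inch '[[[0,0,0,0.0003,0],[0,0,0,0.0003,0],[0,0,0,0.0003,0]]]'| egrep 'tool|force'
```

```text
tool_pos: [0.6387, 0.0152, 0.0799]
contact_force: [0.1, -1.1, -0.4]
tool_pos: [0.6387, 0.0153, 0.0773]
contact_force: [-0.6, -0.7, -0.4]
tool_pos: [0.6387, 0.0153, 0.0765]
contact_force: [-0.4, 0.2, 0.6]
tool_pos: [0.6387, 0.0153, 0.0756]
contact_force: [0.3, 0.3, 0.8]
```

```bash
for i in 1; do
python3 -m inch '[[[0,0,0,0.0003,0],[0,0,0,0.0003,0]]]' | egrep 'tool|force'
python3 -m inch '[[[0,0,0,0.0003,0],[0,0,0,0.0003,0]]]' | egrep 'tool|force'
python3 -m inch '[[[0,0,0,0.0003,0],[0,0,0,0.0003,0]]]' | egrep 'tool|force'
python3 -m inch '[[[0,0,0,0.0003,0],[0,0,0,0.0003,0]]]' | egrep 'tool|force'
python3 -m inch '[[[0,0,0,0.0003,0],[0,0,0,0.0003,0]]]' | egrep 'tool|force'
done
```

```text
tool_pos: [0.6387, 0.0152, 0.075]
contact_force: [0.5, 0.1, 0.4]
tool_pos: [0.6387, 0.0153, 0.0744]
contact_force: [-0.0, -0.2, 0.3]
tool_pos: [0.6387, 0.0153, 0.0738]
contact_force: [-0.1, -0.3, 0.0]
tool_pos: [0.6387, 0.0153, 0.0732]
contact_force: [0.5, 0.4, 0.4]
tool_pos: [0.6387, 0.0153, 0.0726]
contact_force: [0.2, -0.1, 0.2]
```

```bash
python3 -m inch '[[[0,0,0,0.0003,0],[0,0,0,0.0003,0]]]' | egrep 'tool|force'
python3 -m inch '[[[0,0,0,0.0003,0],[0,0,0,0.0003,0]]]' | egrep 'tool|force'
python3 -m inch '[[[0,0,0,0.0003,0],[0,0,0,0.0003,0]]]' | egrep 'tool|force'
python3 -m inch '[[[0,0,0,0.0003,0],[0,0,0,0.0003,0]]]' | egrep 'tool|force'
python3 -m inch '[[[0,0,0,0.0003,0],[0,0,0,0.0003,0]]]' | egrep 'tool|force'
```

```text
tool_pos: [0.6387, 0.0153, 0.072]
contact_force: [0.0, 0.5, 0.1]
tool_pos: [0.6387, 0.0153, 0.0713]
contact_force: [0.1, -0.3, -0.8]
tool_pos: [0.6387, 0.0153, 0.0708]
contact_force: [-0.3, 0.1, 1.0]
tool_pos: [0.6387, 0.0153, 0.0702]
contact_force: [0.1, 1.2, 0.3]
tool_pos: [0.6387, 0.0152, 0.0696]
contact_force: [0.2, -0.1, -0.2]
```

No contact yet where depth says there should be. I'll look from close up before going lower.

Run:
```python
from h import *
import cv2
p,d=bot.snapshot('wrist'); s,_=bot.snapshot('side')
a=cv2.resize(p[180:380,220:420,::-1],None,fx=2,fy=2,interpolation=cv2.INTER_CUBIC); b=cv2.resize(s[120:240,300:420,::-1],(400,400),interpolation=cv2.INTER_CUBIC)
cv2.imwrite('pics/chk2.png',np.hstack([a,b]))
print(bot.get_obs()['contact_force'])
W=cloud('wrist',d)
v=W[200:330,318]; print(np.round(v[::6],3).tolist())
```

```text
[-0.08451624  0.56174695 -0.1053854 ]
[[0.638, 0.034, 0.04], [0.638, 0.034, 0.049], [0.638, 0.031, 0.051], [0.638, 0.027, 0.05], [0.638, 0.026, 0.058], [0.638, 0.025, 0.065], [0.638, 0.022, 0.066], [0.638, 0.018, 0.064], [0.638, 0.014, 0.065], [0.638, 0.026, 0.093], [0.638, 0.026, 0.099], [0.638, 0.027, 0.105], [0.638, 0.026, 0.11], [0.638, 0.025, 0.112], [0.638, 0.027, 0.119], [0.638, 0.026, 0.122], [0.638, 0.024, 0.123], [0.638, 0.021, 0.123], [0.638, 0.018, 0.123], [0.638, 0.017, 0.124], [0.638, 0.013, 0.123], [0.638, 0.011, 0.124]]
```

View pics/chk2.png

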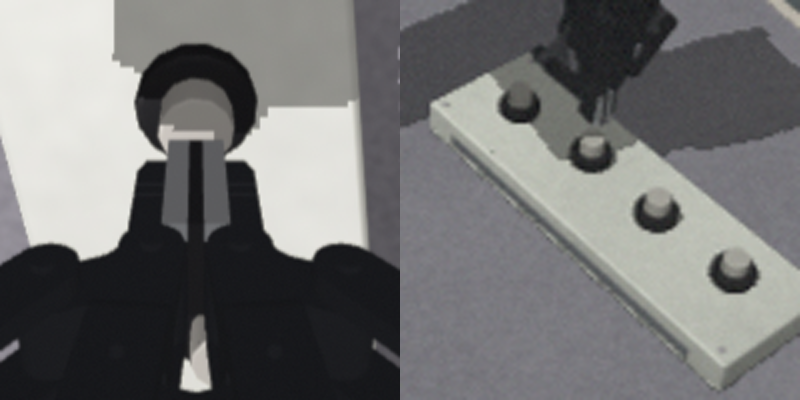

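```bash
cat > ok.py <<'E'
# pass through z and Fz; exit 1 if pressing > limit
import sys,re
t=sys.stdin.read(); z=re.search(r'tool_pos: \[.*?, .*?, (.*?)\]',t)[1]; f=float(re.search(r'contact_force: \[.*?, .*?, (.*?)\]',t)[1])
print('z',z,'Fz',f); sys.exit(abs(f)>float(sys.argv[1]))
E
L=1.7
python3 -m inch '[[[0,0,0,0.0003,0],[0,0,0,0.0003,0],[0,0,0,0.0003,0]]]' | python3 ok.py $L &&
python3 -m inch '[[[0,0,0,0.0003,0],[0,0,0,0.0003,0],[0,0,0,0.0003,0]]]' | python3 ok.py $L &&
python3 -m inch '[[[0,0,0,0.0003,0],[0,0,0,0.0003,0],[0,0,0,0.0003,0]]]' | python3 ok.py $L &&
python3 -m inch '[[[0,0,0,0.0003,0],[0,0,0,0.0003,0],[0,0,0,0.0003,0]]]' | python3 ok.py $L &&
python3 -m inch '[[[0,0,0,0.0003,0],[0,0,0,0.0003,0],[0,0,0,0.0003,0]]]' | python3 ok.py $L &&
python3 -m inch '[[[0,0,0,0.0003,0],[0,0,0,0.0003,0],[0,0,0,0.0003,0]]]' | python3 ok.py $L
python3 - <<'E'
from h import *
p,d=bot.snapshot('wrist');W=cloud('wrist',d)
for c in (310,318,326): print(np.round(W[226:262:3,c,1:],3).tolist())
E
```

```text
z 0.0687 Fz -0.3
z 0.0677 Fz 0.2
z 0.0669 Fz -0.4
z 0.066 Fz -0.4
z 0.0651 Fz -0.2
z 0.0642 Fz 0.2
[[0.025, 0.053], [0.025, 0.056], [0.025, 0.062], [0.024, 0.063], [0.024, 0.066], [0.021, 0.064], [0.02, 0.065], [0.018, 0.064], [0.026, 0.084], [0.026, 0.087], [0.027, 0.091], [0.026, 0.093]]
[[0.026, 0.055], [0.026, 0.059], [0.026, 0.063], [0.025, 0.064], [0.023, 0.065], [0.022, 0.065], [0.019, 0.065], [0.018, 0.065], [0.026, 0.084], [0.026, 0.087], [0.026, 0.09], [0.026, 0.093]]
[[0.025, 0.053], [0.025, 0.057], [0.025, 0.061], [0.025, 0.064], [0.024, 0.066], [0.021, 0.064], [0.02, 0.066], [0.018, 0.066], [0.026, 0.084], [0.026, 0.087], [0.027, 0.091], [0.026, 0.092]]
```

The wrist depth shows the fingertips really end at z≈0.083, about 17 mm above the cap, so the tip offset differs from what's stated. I'll keep descending with the force guard on.

```bash
L=1.7
python3 -m inch '[[[0,0,0,0.0006,0],[0,0,0,0.0006,0],[0,0,0,0.0006,0],[0,0,0,0.0006,0]]]' | python3 ok.py $L &&
python3 -m inch '[[[0,0,0,0.0006,0],[0,0,0,0.0006,0],[0,0,0,0.0006,0],[0,0,0,0.0006,0]]]' | python3 ok.py $L &&
python3 -m inch '[[[0,0,0,0.0006,0],[0,0,0,0.0006,0],[0,0,0,0.0006,0],[0,0,0,0.0006,0]]]' | python3 ok.py $L &&
python3 -m inch '[[[0,0,0,0.0006,0],[0,0,0,0.0006,0],[0,0,0,0.0006,0],[0,0,0,0.0006,0]]]' | python3 ok.py $L &&
python3 -m inch '[[[0,0,0,0.0006,0],[0,0,0,0.0006,0],[0,0,0,0.0006,0],[0,0,0,0.0006,0]]]' | python3 ok.py $L
python3 - <<'E'
from h import *
p,d=bot.snapshot('wrist');W=cloud('wrist',d)
for c in (310,318,326): print(np.round(W[226:262:3,c,1:],3).tolist())
E
```

```text
z 0.0617 Fz -0.2
z 0.0593 Fz 0.1
z 0.0569 Fz -0.3
z 0.0545 Fz -0.3
z 0.0521 Fz 0.7
[[0.029, 0.051], [0.028, 0.051], [0.026, 0.051], [0.025, 0.052], [0.025, 0.057], [0.025, 0.06], [0.025, 0.064], [0.024, 0.065], [0.026, 0.072], [0.027, 0.076], [0.026, 0.078], [0.027, 0.082]]
[[0.029, 0.05], [0.027, 0.05], [0.026, 0.051], [0.026, 0.055], [0.025, 0.057], [0.026, 0.062], [0.026, 0.065], [0.024, 0.065], [0.026, 0.072], [0.026, 0.075], [0.026, 0.078], [0.027, 0.082]]
[[0.029, 0.05], [0.028, 0.051], [0.026, 0.05], [0.025, 0.053], [0.025, 0.056], [0.025, 0.06], [0.025, 0.064], [0.024, 0.065], [0.026, 0.072], [0.026, 0.075], [0.026, 0.078], [0.026, 0.081]]
```

```bash
L=7
python3 -m inch '[[[0,0,0,0.0005,0],[0,0,0,0.0005,0],[0,0,0,0.0005,0],[0,0,0,0.0005,0],[0,0,0,0.0005,0],[0,0,0,0.0005,0]]]' | python3 ok.py $L &&
python3 -m inch '[[[0,0,0,0.0003,0],[0,0,0,0.0003,0]]]' | python3 ok.py $L &&
python3 -m inch '[[[0,0,0,0.0003,0],[0,0,0,0.0003,0]]]' | python3 ok.py $L &&
python3 -m inch '[[[0,0,0,0.0003,0],[0,0,0,0.0003,0]]]' | python3 ok.py $L &&
python3 -m inch '[[[0,0,0,0.0003,0],[0,0,0,0.0003,0]]]' | python3 ok.py $L &&
python3 -m inch '[[[0,0,0,0.0003,0],[0,0,0,0.0003,0]]]' | python3 ok.py $L &&
python3 -m inch '[[[0,0,0,0.0003,0],[0,0,0,0.0003,0]]]' | python3 ok.py $L &&
python3 -m inch '[[[0,0,0,0.0003,0],[0,0,0,0.0003,0]]]' | python3 ok.py $L &&
python3 -m inch '[[[0,0,0,0.0003,0],[0,0,0,0.0003,0]]]' | python3 ok.py $L
```

```text
z 0.0491 Fz 0.4
z 0.0487 Fz 2.7
z 0.0481 Fz 2.8
z 0.0475 Fz 2.6
z 0.0469 Fz 3.6
z 0.0462 Fz 3.6
z 0.0456 Fz 4.2
z 0.0451 Fz 4.5
z 0.0444 Fz 5.4
```

Pod 2 (y≈0.015) climbed steadily from 2.7 to 5.4 N over about 4.5 mm, so it's worn. Next is pod 3.

```bash
L=7
python3 -m inch '[[[0,0,0,-0.002,0],[0,0,0,-0.004,0],[0,0,0,-0.007,0],[0,0,0,-0.007,0],[0,-0.02,0.002,0,0],[0,-0.02,0.002,0,0],[0,-0.02,0.002,0,0],[0,-0.0233,0.002,0,0],[0,0,0,0.003,0],[0,0,0,0.003,0]]]'
python3 -m inch '[[[0,0,0,0.003,0],[0,0,0,0.003,0],[0,0,0,0,0],[0,0,0,0,0]]]' | tee /dev/stderr | python3 ok.py 1.7
```

```text
t: 14.07
tool_pos: [0.6468, -0.0689, 0.0588]
eef_rot: [[0.003, 1.0, 0.001], [1.0, -0.003, -0.0], [-0.0, 0.001, -1.0]]
contact_force: [0.5, 0.7, -0.7]
finger_gap: 0.0001
z 0.0522 Fz 1.0t: 14.4
tool_pos: [0.6465, -0.0673, 0.0522]
eef_rot: [[0.0, 1.0, -0.001], [1.0, -0.0, 0.0], [0.0, -0.001, -1.0]]
contact_force: [-0.9, 0.8, 1.0]
finger_gap: 0.0
```

```bash
L=7
python3 -m inch '[[[0,0,0,0.0005,0],[0,0,0,0.0005,0]]]' | python3 ok.py $L &&
python3 -m inch '[[[0,0,0,0.0003,0],[0,0,0,0.0003,0]]]' | python3 ok.py $L &&
python3 -m inch '[[[0,0,0,0.0003,0],[0,0,0,0.0003,0]]]' | python3 ok.py $L &&
python3 -m inch '[[[0,0,0,0.0003,0],[0,0,0,0.0003,0]]]' | python3 ok.py $L &&
python3 -m inch '[[[0,0,0,0.0003,0],[0,0,0,0.0003,0]]]' | python3 ok.py $L &&
python3 -m inch '[[[0,0,0,0.0003,0],[0,0,0,0.0003,0]]]' | python3 ok.py $L &&
python3 -m inch '[[[0,0,0,0.0003,0],[0,0,0,0.0003,0]]]' | python3 ok.py $L &&
python3 -m inch '[[[0,0,0,0.0003,0],[0,0,0,0.0003,0]]]' | python3 ok.py $L
```

```text
z 0.0515 Fz 0.0
z 0.0509 Fz 0.1
z 0.0502 Fz 0.6
z 0.0496 Fz -0.2
z 0.049 Fz 2.1
z 0.0485 Fz 2.0
z 0.0479 Fz 1.3
z 0.0472 Fz 2.7
```

```bash
L=7
python3 -m inch '[[[0,0,0,0.0003,0],[0,0,0,0.0003,0]]]' | python3 ok.py $L &&
python3 -m inch '[[[0,0,0,0.0003,0],[0,0,0,0.0003,0]]]' | python3 ok.py $L &&
python3 -m inch '[[[0,0,0,0.0003,0],[0,0,0,0.0003,0]]]' | python3 ok.py $L
python3 -m inch '[[[0,0,0,-0.002,0],[0,0,0,-0.004,0],[0,0,0,-0.006,0],[0,0,0,-0.007,0],[0,-0.02,0.004,0,0],[0,-0.02,0.004,0,0],[0,-0.02,0.004,0,0],[0,-0.0227,0.0043,0,0],[0,0,0,0.003,0],[0,0,0,0.003,0]]]'
python3 -m inch '[[[0,0,0,0.003,0],[0,0,0,0.003,0],[0,0,0,0,0],[0,0,0,0,0]]]'
```

```text
z 0.0466 Fz 1.3
z 0.046 Fz 2.4
z 0.0454 Fz 3.2
t: 17.07
tool_pos: [0.663, -0.1518, 0.0588]
eef_rot: [[0.003, 1.0, 0.001], [1.0, -0.003, -0.0], [-0.0, 0.001, -1.0]]
contact_force: [-1.1, -0.2, 1.4]
finger_gap: -0.0001
t: 17.4
tool_pos: [0.6627, -0.15, 0.0522]
eef_rot: [[0.0, 1.0, -0.0], [1.0, -0.0, 0.0], [0.0, -0.0, -1.0]]
contact_force: [-0.1, -0.3, 0.5]
finger_gap: -0.0001
```

Pod 3 is also worn: 2 to 3.2 N over 3.8 mm. Now pod 4.

```bash
L=7.5
python3 -m inch '[[[0,0,0,0.0005,0],[0,0,0,0.0005,0],[0,0,0,0.0005,0],[0,0,0,0.0005,0],[0,0,0,0.0005,0],[0,0,0,0.0005,0],[0,0,0,0.0005,0],[0,0,0,0.0005,0]]]' | python3 ok.py $L &&
python3 -m inch '[[[0,0,0,0.0003,0],[0,0,0,0.0003,0]]]' | python3 ok.py $L &&
python3 -m inch '[[[0,0,0,0.0003,0],[0,0,0,0.0003,0]]]' | python3 ok.py $L &&
python3 -m inch '[[[0,0,0,0.0003,0],[0,0,0,0.0003,0]]]' | python3 ok.py $L &&
python3 -m inch '[[[0,0,0,0.0003,0],[0,0,0,0.0003,0]]]' | python3 ok.py $L &&
python3 -m inch '[[[0,0,0,0.0003,0],[0,0,0,0.0003,0]]]' | python3 ok.py $L &&
python3 -m inch '[[[0,0,0,0.0003,0],[0,0,0,0.0003,0]]]' | python3 ok.py $L
```

```text
z 0.0483 Fz 0.3
z 0.0477 Fz 1.0
z 0.0472 Fz 1.1
z 0.0466 Fz -0.5
z 0.0462 Fz 3.4
z 0.0457 Fz 5.0
z 0.0451 Fz 5.5
```

```bash
L=8
python3 -m inch '[[[0,0,0,0.0003,0]]]' | python3 ok.py $L && 
python3 -m inch '[[[0,0,0,0.0003,0]]]' | python3 ok.py $L && 
python3 -m inch '[[[0,0,0,0.0003,0]]]' | python3 ok.py $L &&
python3 -m inch '[[[0,0,0,0.0003,0]]]' | python3 ok.py $L
```

```text
z 0.0448 Fz 5.5
z 0.0445 Fz 6.3
z 0.0442 Fz 5.0
z 0.0439 Fz 4.0
```

```bash
L=8
python3 -m inch '[[[0,0,0,0.0003,0]]]' | python3 ok.py $L && 
python3 -m inch '[[[0,0,0,0.0003,0]]]' | python3 ok.py $L && 
python3 -m inch '[[[0,0,0,0.0003,0]]]' | python3 ok.py $L &&
python3 -m inch '[[[0,0,0,0,0],[0,0,0,0,0]]]' | python3 ok.py $L
```

```text
z 0.0434 Fz 1.6
z 0.0428 Fz -0.3
z 0.0423 Fz -0.4
z 0.0424 Fz -0.7
```

Pod 4 rose to about 6.3 N and then dropped to zero, so it has snapped. I'll let go, check that the cap stays in, and open the gripper on the way to the collar.

```bash
python3 -m inch '[[[0,0,0,-0.003,0],[0,0,0,-0.012,0],[0,0,0,-0.03,0],[0,0,0,-0.03,0],[0,0.0,0,-0.04,0],[0,0.015,-0.015,-0.04,0],[0.07,0.025,-0.022,-0.04,0],[0.07,0.025,-0.022,0,0],[0.07,0.025,-0.022,0,0],[0.07,0,0,0,0]]]'
python3 -m inch '[[[0.07,0,0,0,0],[0.07,0,0,0,0],[0.07,0,0,0,0]]]'
python3 - <<'E'
from h import *
p,d=bot.snapshot('wrist');W=cloud('wrist',d).reshape(-1,3)
np.save('pics/w3.npy',d)
for r in bot.pinpoint('pod_a','wrist'): print(np.round(r['centre'],4),round(r['conf'],2))
for x,y in [(.618,.096),(.638,.015),(.645,-.067),(.664,-.15)]:
    Q=W[(np.hypot(W[:,0]-x,W[:,1]-y)<.028)&(W[:,2]<.08)]
    if len(Q)<50: continue
    T=Q[Q[:,2]>np.nanpercentile(Q[:,2],97)-.0025]; B=Q[(Q[:,2]>.0485)&(Q[:,2]<.054)]
    print(y,'top',np.nanmedian(T[:,2]).round(4),len(T),((T.min(0)+T.max(0))/2).round(4),'bezel',len(B),((B.min(0)+B.max(0))/2).round(4),np.ptp(B,0).round(4))
E
```

```text
t: 20.65
tool_pos: [0.5846, -0.0634, 0.2284]
eef_rot: [[-0.001, 1.0, 0.0], [1.0, 0.001, 0.001], [0.001, 0.0, -1.0]]
contact_force: [0.4, 0.1, -0.6]
finger_gap: 0.0485
t: 20.9
tool_pos: [0.5881, -0.0675, 0.2268]
eef_rot: [[0.002, 1.0, 0.001], [1.0, -0.002, -0.0], [-0.0, 0.001, -1.0]]
contact_force: [0.2, -0.1, -0.4]
finger_gap: 0.0702
[ 0.6429 -0.0669  0.0384] 0.82
[ 0.6626 -0.1499  0.0398] 0.75
[0.643  0.0144 0.0395] 0.56
0.096 top 0.0634 60 [0.6161 0.0873 0.0629] bezel 410 [0.6168 0.0849 0.0512] [0.0354 0.0136 0.0054]
0.015 top 0.0648 422 [0.638  0.0148 0.0651] bezel 693 [0.6377 0.0144 0.0512] [0.0363 0.0364 0.0053]
-0.067 top 0.0647 332 [ 0.6467 -0.0684  0.065 ] bezel 506 [ 0.6468 -0.0685  0.051 ] [0.0366 0.0363 0.0049]
-0.15 top 0.0564 258 [ 0.6625 -0.151   0.0565] bezel 457 [ 0.6628 -0.1509  0.0511] [0.0369 0.0367 0.0052]
```

The cap of pod 4 (0.6628, −0.1509) stays in, about 6.5 mm lower. Now to a hover over the collar.

```bash
python3 -m inch '[[[0.07,0.0216,-0.0194,0.0165,0],[0.07,0.0216,-0.0194,0.0165,0],[0.07,0.0216,-0.0194,0.0165,0],[0.07,0.0216,-0.0194,0.0165,0],[0.07,0.0216,-0.0194,0.0165,0],[0.07,0.0216,-0.0194,0.0165,0],[0.07,0.0216,-0.0194,0.0165,0],[0.07,0.0216,-0.0194,0.0165,0],[0.07,0,0,0,0],[0.07,0,0,0,0]]]' >/dev/null
python3 -m inch '[[[0.07,0,0,0,0],[0.07,0,0,0,0]]]'
python3 - <<'E'
from h import *
import cv2
p,d=bot.snapshot('wrist');Wi=cloud('wrist',d);W=Wi.reshape(-1,3)
cv2.imwrite('pics/w4.png',p[:,:,::-1])
Q=W[(np.hypot(W[:,0]-.433,W[:,1]-.1055)<.035)&(W[:,2]>.02)&(W[:,2]<.027)]
print(len(Q),((Q.min(0)+Q.max(0))/2).round(4),np.ptp(Q,0).round(4))
A=np.c_[2*Q[:,:2],np.ones(len(Q))]; s=np.linalg.lstsq(A,(Q[:,:2]**2).sum(1),rcond=None)[0]; print('circle',s[:2].round(4),np.sqrt(s[2]+s[0]**2+s[1]**2).round(4))
F=W[(np.hypot(W[:,0]-.433,W[:,1]-.1055)<.08)&(W[:,2]>.04)]
print('finger lowest',np.sort(F[:,2])[[5,30,100]], F[np.argsort(F[:,2])[:40]].mean(0))
E
```

```text
t: 22.0
tool_pos: [0.4338, 0.1055, 0.0951]
eef_rot: [[0.002, 1.0, 0.002], [1.0, -0.002, 0.0], [0.0, 0.002, -1.0]]
contact_force: [0.4, 0.4, 0.1]
finger_gap: 0.0704
1042 [0.4324 0.1055 0.0224] [0.0514 0.051  0.0047]
circle [0.4322 0.1056] 0.0237
finger lowest [0.11889253 0.11998296 0.12155406] [0.43833917 0.10575771 0.11952465]
```

View pics/w4.png

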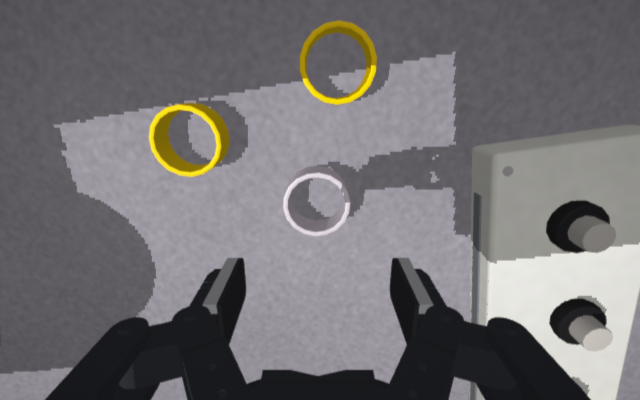

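The collar's grey ring is centred between the jaws, at (0.4322, 0.1055). The open pads end about 23 mm above the reported TCP, so I'll lower by 0.108 in total, with a check partway.

```bash
python3 -m inch '[[[0.07,0,-0.0016,0.02,0],[0.07,0,0,0.02,0],[0.07,0,0,0.02,0],[0.07,0,0,0.015,0],[0.07,0,0,0.012,0],[0.07,0,0,0.006,0],[0.07,0,0,0.003,0],[0.07,0,0,0.002,0],[0.07,0,0,0.002,0],[0.07,0,0,0,0]]]' | tee /dev/stderr | python3 ok.py 3 &&
python3 -m inch '[[[0.07,0,0,0.001,0],[0.07,0,0,0.001,0],[0.07,0,0,0.001,0],[0.07,0,0,0.001,0],[0.07,0,0,0.001,0]]]'
python3 - <<'E'
from h import *
p,d=bot.snapshot('wrist');W=cloud('wrist',d)
# pad front edges: lowest points of things standing at |x-.432|>.03
for s in (-1,1):
    m=(s*(W[...,0]-.432)>.03)&(s*(W[...,0]-.432)<.06)&(abs(W[...,1]-.1055)<.014)&(W[...,2]>.004); print(s,np.sort(W[m][:,2])[:200:20].round(4))
E
```

```text
z -0.0052 Fz 0.7
t: 23.3
tool_pos: [0.4309, 0.1061, -0.0105]
eef_rot: [[0.001, 1.0, 0.0], [1.0, -0.001, 0.0], [0.0, 0.0, -1.0]]
contact_force: [-0.1, 0.6, -0.1]
finger_gap: 0.0703
-1 [0.0115 0.0145 0.0156 0.0166 0.0173 0.0176 0.0181 0.0185 0.019  0.0196]
1 [0.0125 0.0147 0.0154 0.0163 0.017  0.0175 0.0181 0.0186 0.019  0.0195]t: 22.88
tool_pos: [0.4312, 0.1061, -0.0052]
eef_rot: [[0.001, 1.0, 0.001], [1.0, -0.001, 0.0], [0.0, 0.001, -1.0]]
contact_force: [-0.1, -0.2, 0.7]
finger_gap: 0.07
```

```bash
python3 -m inch '[[[0.07,0,0.001,0.002,0],[0.07,0,0,0.002,0],[0.07,0,0,0,0]]]' | python3 ok.py 3 &&
python3 -m inch '[[[0.058,0,0,0,0],[0.058,0,0,0,0],[0.056,0,0,0,0],[0.054,0,0,0,0],[0.052,0,0,0,0],[0.045,0,0,0,0],[0.045,0,0,0,0],[0.045,0,0,0,0],[0.045,0,0,0,0]]]' 30
python3 -m inch '[[[0.045,0,0,-0.005,0],[0.045,0,0,-0.01,0],[0.045,0,0,-0.015,0],[0.045,0,0,-0.02,0],[0.045,0,0,0,0],[0.045,0,0,0,0]]]'
python3 - <<'E'
from h import *
p,d=bot.snapshot('wrist');W=cloud('wrist',d).reshape(-1,3); o=bot.get_obs()['tool_pos']
Q=W[(np.hypot(W[:,0]-o[0],W[:,1]-o[1])<.033)&(W[:,2]>.06)&(W[:,2]<.078)]
print(o,len(Q),((Q.min(0)+Q.max(0))/2).round(4),Q.min(0).round(4),Q.max(0).round(4))
Z=W[(np.hypot(W[:,0]-o[0],W[:,1]-o[1])<.033)&(W[:,2]>.03)][:,2]; print(np.histogram(Z,bins=np.arange(.03,.12,.005)))
E
```

```text
z -0.0148 Fz -0.0
t: 24.35
tool_pos: [0.4321, 0.1061, -0.014]
eef_rot: [[0.001, 1.0, 0.001], [1.0, -0.001, -0.0], [-0.0, 0.001, -1.0]]
contact_force: [-1.9, -0.7, 7.9]
finger_gap: 0.0511
t: 24.85
tool_pos: [0.4325, 0.1062, 0.0365]
eef_rot: [[0.001, 1.0, 0.002], [1.0, -0.001, 0.0], [0.0, 0.002, -1.0]]
contact_force: [-0.5, 0.5, -0.8]
finger_gap: 0.0508
[0.43188167 0.10611549 0.03577232] 6284 [0.4319 0.1055 0.069 ] [0.4007 0.0794 0.06  ] [0.4631 0.1317 0.078 ]
(array([   0,    0,    0,  153,  927, 1101, 1311, 1456, 3286,  384,  446,
        492,  874,  191,  270,  410,  376]), array([0.03 , 0.035, 0.04 , 0.045, 0.05 , 0.055, 0.06 , 0.065, 0.07 ,
       0.075, 0.08 , 0.085, 0.09 , 0.095, 0.1  , 0.105, 0.11 , 0.115]))
```

Collar gripped (gap 0.051) and lifted. Now carrying it over to pod 4.

```bash
python3 -m inch '[[[0.045,0,0,-0.03,0],[0.045,0,0,-0.03,0],[0.045,-0.02,0.018,0,0],[0.045,-0.03,0.027,0,0],[0.045,-0.03,0.027,0,0],[0.045,-0.03,0.027,0,0],[0.045,-0.03,0.027,0,0],[0.045,-0.03,0.027,0,0],[0.045,-0.03,0.027,0,0],[0.045,-0.03,0.027,0,0]]]' >/dev/null
python3 -m inch '[[[0.045,-0.0264,0.0240,0,0],[0.045,0,0,0,0],[0.045,0,0,0,0],[0.045,0,0,0,0],[0.045,0,0,0,0]]]'
python3 - <<'E'
from h import *
import cv2
p,d=bot.snapshot('wrist');W=cloud('wrist',d).reshape(-1,3); o=bot.get_obs()['tool_pos']
cv2.imwrite('pics/w5.png',p[:,:,::-1])
c=o+[0,0,.0385]
Q=W[(np.hypot(W[:,0]-o[0],W[:,1]-o[1])<.034)&(abs(W[:,2]-c[2])<.0025)&(abs(W[:,0]-o[0])<.022)]
A=np.c_[2*Q[:,:2],np.ones(len(Q))]; s=np.linalg.lstsq(A,(Q[:,:2]**2).sum(1),rcond=None)[0]; print(o,'collar circle',s[:2].round(4),np.sqrt(s[2]+s[0]**2+s[1]**2).round(4),Q[:,1].min(),Q[:,1].max())
s,_=bot.snapshot('side'); cv2.imwrite('pics/s5.png',s[:,:,::-1])
E
```

```text
t: 26.15
tool_pos: [0.6617, -0.1495, 0.0948]
eef_rot: [[0.0, 1.0, -0.002], [1.0, -0.0, 0.001], [0.001, -0.002, -1.0]]
contact_force: [0.1, 0.4, -0.2]
finger_gap: 0.0509
[ 0.66195435 -0.14943317  0.09525261] collar circle [ 0.6614 -0.1498] 0.0236 -0.1758180838649911 -0.12443500662902734
```

View pics/w5.png

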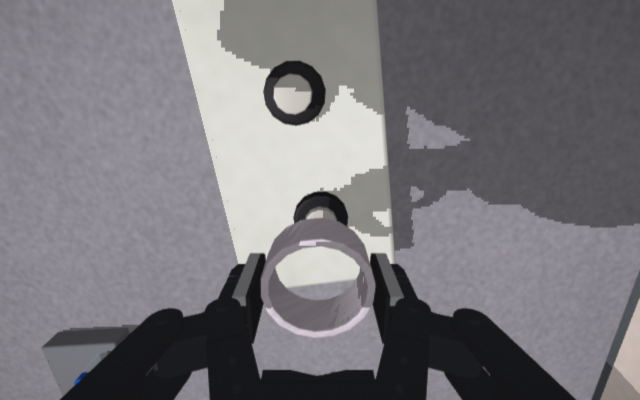

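```bash
python3 -m inch '[[[0.045,-0.0008,0.001,0.012,0],[0.045,0,0,0.012,0],[0.045,0,0,0.012,0],[0.045,0,0,0.008,0],[0.045,0,0,0.005,0],[0.045,0,0,0.003,0],[0.045,0,0,0,0],[0.045,0,0,0,0],[0.045,0,0,0,0]]]'
python3 - <<'E'
from h import *
import cv2
p,d=bot.snapshot('wrist');W=cloud('wrist',d).reshape(-1,3); o=bot.get_obs()['tool_pos']
Q=W[(np.hypot(W[:,0]-o[0],W[:,1]-o[1])<.034)&(abs(W[:,0]-o[0])<.02)&(W[:,2]<.1)]
for n,m in (('far -y',Q[:,1]<o[1]-.018),('near +y',Q[:,1]>o[1]+.018)): print(n,np.nanpercentile(Q[m][:,2],[90,97,99.5]).round(4),len(Q[m]))
T=Q[abs(Q[:,2]-(o[2]+.0385))<.003]; print(o,T[:,1].min(),T[:,1].max())
s,_=bot.snapshot('side'); a=cv2.resize(s[140:260,340:500,::-1],(800,600),interpolation=cv2.INTER_CUBIC); cv2.imwrite('pics/s6.png',a)
E
```

```text
t: 27.0
tool_pos: [0.664, -0.1515, 0.0441]
eef_rot: [[0.001, 1.0, 0.001], [1.0, -0.001, -0.0], [-0.0, 0.001, -1.0]]
contact_force: [0.6, -0.6, -0.9]
finger_gap: 0.0511
far -y [0.0805 0.0811 0.0816] 3155
near +y [0.0805 0.0812 0.0817] 3921
[ 0.66393075 -0.15143704  0.04412746] -0.17826136083741267 -0.12592698671834057
```

View pics/s6.png

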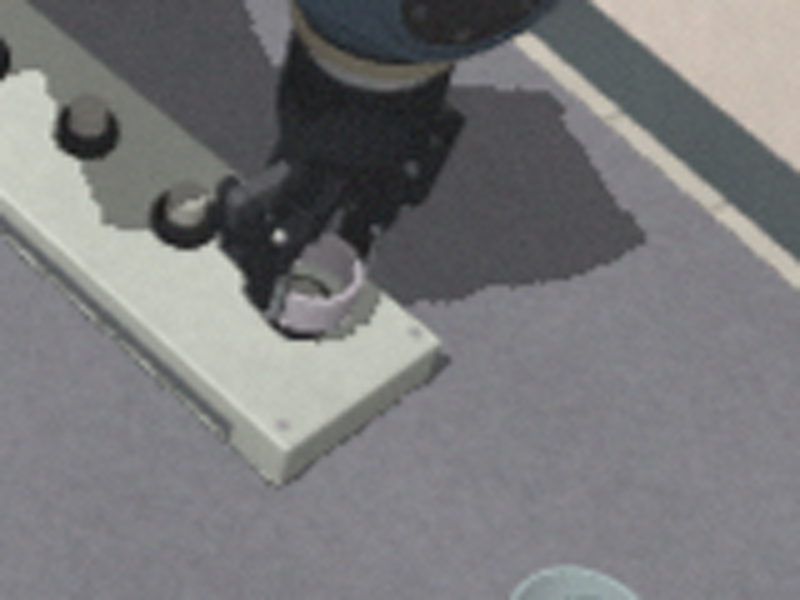

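The collar is level and hovering just above pod 4's bezel, with its underside at z≈0.057. I'll make a 1 mm correction and lower it slowly.

```bash
L=3
python3 -m inch '[[[0.045,0.001,-0.0008,0,0],[0.045,0,0,0.001,0],[0.045,0,0,0.001,0],[0.045,0,0,0.001,0],[0.045,0,0,0.001,0],[0.045,0,0,0.001,0]]]' | tee /dev/stderr | python3 ok.py $L &&
python3 -m inch '[[[0.045,0,0,0.001,0],[0.045,0,0,0.001,0],[0.045,0,0,0.001,0]]]' | python3 ok.py $L &&
python3 -m inch '[[[0.045,0,0,0.001,0],[0.045,0,0,0.001,0],[0.045,0,0,0.001,0]]]' | python3 ok.py $L &&
python3 -m inch '[[[0.045,0,0,0.001,0],[0.045,0,0,0.001,0],[0.045,0,0,0.001,0]]]' | python3 ok.py $L && 
python3 -m inch '[[[0.045,0,0,0.0006,0],[0.045,0,0,0.0006,0]]]' | python3 ok.py $L &&
python3 -m inch '[[[0.045,0,0,0.0006,0],[0.045,0,0,0.0006,0]]]' | python3 ok.py $L 
python3 -m inch '[[[0.045,0,0,0,0]]]'
```

```text
z 0.0384 Fz 0.4
z 0.0354 Fz -1.0
z 0.0324 Fz -0.4
z 0.0294 Fz -1.6
z 0.0283 Fz -0.4
z 0.0271 Fz -0.7
t: 28.77
tool_pos: [0.6628, -0.1503, 0.027]
eef_rot: [[0.001, 1.0, -0.0], [1.0, -0.001, 0.0], [0.0, -0.0, -1.0]]
contact_force: [0.2, 0.4, -1.1]
finger_gap: 0.0511t: 27.6
tool_pos: [0.6628, -0.1503, 0.0384]
eef_rot: [[0.001, 1.0, -0.0], [1.0, -0.001, 0.0], [0.0, -0.0, -1.0]]
contact_force: [0.0, -0.1, 0.4]
finger_gap: 0.0511
```

```bash
L=1.5
python3 -m inch '[[[0.045,0,0,0.0004,0]]]' | python3 ok.py $L &&
python3 -m inch '[[[0.045,0,0,0.0004,0]]]' | python3 ok.py $L &&
python3 -m inch '[[[0.045,0,0,0.0004,0]]]' | python3 ok.py $L &&
python3 -m inch '[[[0.045,0,0,0.0004,0]]]' | python3 ok.py $L &&
python3 -m inch '[[[0.045,0,0,0.0004,0]]]' | python3 ok.py $L &&
python3 -m inch '[[[0.045,0,0,0.0004,0]]]' | python3 ok.py $L
```

```text
z 0.0268 Fz -0.8
z 0.0263 Fz -1.1
z 0.0261 Fz 4.5
```

Touchdown at TCP z≈0.026, as expected for the deck's top. Releasing gently and retreating straight up.

```bash
python3 -m inch '[[[0.052,0,0,-0.0003,0],[0.054,0,0,0,0],[0.056,0,0,0,0],[0.058,0,0,0,0],[0.062,0,0,0,0],[0.068,0,0,0,0],[0.07,0,0,0,0],[0.07,0,0,0,0],[0.07,0,0,0,0]]]'
python3 -m inch '[[[0.07,0,0,-0.003,0],[0.07,0,0,-0.006,0],[0.07,0,0,-0.015,0],[0.07,0,0,-0.03,0],[0.07,0,0,-0.035,0],[0.07,0,0,-0.035,0],[0.07,0.025,-0.025,-0.03,0],[0.07,0.03,-0.03,0,0],[0.07,0.03,-0.03,0,0],[0.07,0,0,0,0]]]'
python3 -m inch '[[[0.07,0,0,0,0],[0.07,0,0,0,0],[0.07,0,0,0,0]]]'
python3 - <<'E'
from h import *
import cv2
p,d=bot.snapshot('wrist');W=cloud('wrist',d).reshape(-1,3)
R=W[(np.hypot(W[:,0]-.6628,W[:,1]+.1509)<.035)]
Q=R[(R[:,2]>.0605)&(R[:,2]<.068)]
A=np.c_[2*Q[:,:2],np.ones(len(Q))]; s=np.linalg.lstsq(A,(Q[:,:2]**2).sum(1),rcond=None)[0]
print('collar',len(Q),s[:2].round(4),((Q.min(0)+Q.max(0))/2).round(4),np.ptp(Q,0).round(4))
Z=R[np.hypot(R[:,0]-s[0],R[:,1]-s[1])>.0215]; Z=Z[Z[:,2]>.059]
for n,m in (('-x',Z[:,0]<s[0]-.015),('+x',Z[:,0]>s[0]+.015),('-y',Z[:,1]<s[1]-.015),('+y',Z[:,1]>s[1]+.015)): print(n,np.percentile(Z[m][:,2],[50,90]).round(4))
C=R[np.hypot(R[:,0]-.6628,R[:,1]+.1509)<.008]; print('cap',np.nanmedian(C[:,2]))
for l in ('jar','beaker','rack'):
    for c in ('scene','side'):
        bot.snapshot(c); print(l,c,[(np.round(r['centre'],3).tolist()) for r in bot.pinpoint(l,c)])
s,_=bot.snapshot('side'); a=cv2.resize(s[130:250,300:460,::-1],(560,420)); b=cv2.resize(p[100:340,200:500,::-1],(525,420)) 
cv2.imwrite('pics/f.png',np.hstack([a[:,160:],b[:, :400]]))
E
```

```text
t: 29.77
tool_pos: [0.6628, -0.1503, 0.0262]
eef_rot: [[0.001, 1.0, -0.0], [1.0, -0.001, 0.0], [0.0, -0.0, -1.0]]
contact_force: [-0.6, -0.1, 0.1]
finger_gap: 0.0703
t: 30.6
tool_pos: [0.5765, -0.0647, 0.1783]
eef_rot: [[-0.001, 1.0, -0.003], [1.0, 0.001, 0.001], [0.001, -0.003, -1.0]]
contact_force: [0.0, -0.2, -0.1]
finger_gap: 0.0702
t: 30.85
tool_pos: [0.5825, -0.0696, 0.1779]
eef_rot: [[0.002, 1.0, 0.002], [1.0, -0.002, -0.0], [-0.0, 0.002, -1.0]]
contact_force: [-0.2, 0.2, 0.0]
finger_gap: 0.07
collar 428 [ 0.6615 -0.1508] [ 0.6614 -0.1497  0.0623] [0.0511 0.0506 0.0036]
-x [0.0621 0.063 ]
+x [0.062  0.0629]
-y [0.0619 0.0628]
+y [0.0621 0.0629]
cap nan
jar scene [[0.527, 0.35, 0.0], [0.632, -0.379, 0.0]]
jar side [[0.531, 0.345, -0.003]]
beaker scene [[0.631, -0.377, -0.001], [0.645, -0.069, 0.038]]
beaker side [[0.63, -0.382, -0.003], [0.663, -0.152, 0.044]]
rack scene [[0.45, -0.338, 0.001]]
rack side [[0.447, -0.34, 0.004]]
  return np.nanmean(a, axis, out=out, keepdims=keepdims)
```

View pics/f.png

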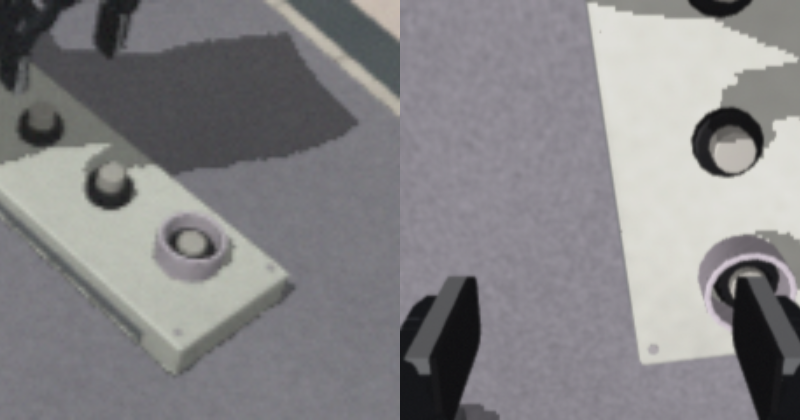

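The collar sits level round pod 4: its rim is at z≈0.063 on all four sides, matching 40 + 24 mm to within about 1 mm. The bystanders haven't moved and the gripper is clear, so I'm handing in.

```bash
python3 -c "
from bench import bot
print(bot.finish_job())"
```

```text
the job is handed in; nothing more can be done
None
```

I found the sound key and set the guard collar flat round its bezel. The job was handed in about 31 s in, with the gripper open and clear of everything.

- **Finding the key:** I pressed three of the four keys. The ones at y≈0.015 and y≈−0.068 only climbed steadily, to 5.4 N and 3.2 N, so they are worn. The one at (0.663, −0.151) rose to about 6.3 N, then fell to zero. After I let go, its cap stayed about 6.5 mm lower. I did not press the fourth (y≈0.097), because the sound key had already turned up.
- **Placing the collar:** I gripped the grey collar, not the yellow look-alikes, lowered it over that pod and released it on touchdown.
- **Last checks:** The collar's rim is level on all four sides at z≈0.063, which fits it resting on the deck. Its centre is within about 1.5 mm of the pod's, inside the 3 mm play. The jar, beaker and rack read within 4 mm of their starting positions, which is the detector's accuracy.
- **Failed or disagreeing checks:**
  - The shut fingertips ended about 18 mm behind the reported tool point instead of 8 mm ahead of it. I set heights by camera depth and force instead.
  - The final depth check of the pressed cap gave no reading, because a finger was in the way. The side picture shows the cap inside the collar, apparently still in.
  - The detector also gave a few stray jar and beaker hits on other objects.

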